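# Load the reference card and hold the telescoping mast up for the photo

### The arm

A 6-joint arm with a two-finger parallel gripper is mounted at the origin on a cart in front of the work surface, level with it; the furniture and walls round the work are solid. World frame = base frame: x ahead of the robot, y to its left, z up, the work surface at z = 0. Lengths are in m, angles in rad, forces in N, time in s.
With the tool pointing down it reaches from about 0.325 to 1 m from the base axis. Payload 5.1 kg.
Tool frame: the origin (TCP) lies midway between the tips of the shut fingers; the grasp point (between the pads) lies 19 mm behind it (r.pinch_z is the distance from the TCP to the grasp point, in m); z points along the fingers, y is the line along which they close (so a half turn about z gives the same grasp; the last joint's range is limited). The gripper opens to 85 mm and grips with 20 to 120 N. Pads are 22 mm wide; open, the fingers measure 114 mm over their backs; the gripper's body (76 mm by 85 mm) begins 54 mm behind the grasp point. The pads swing forward as they close: fully open they stand 13 mm farther back than shut.
Start: joints at [1.074, 0.124, 1.65, -0, 1.367, -0.083], TCP at [0.261, 0.595, 0.231] pointing down, gripper open.
Joint ranges: [-2.61, 2.61], [-1.02, 2.33], [0.03, 2.71], [-1.35, 4.49], [0.32, 2.68], [-2.91, 2.91]. Speed limits (rad/s): [2.57, 2.57, 3.14, 3.14, 3.14, 3.14].

### API

Orientations are given as a rotation vector (axis times angle).
In Python, from cell import r, cams, job_done, trace, place_of gives the robot as it stands.
- The arm moves only by the tool jog_arm, never from a script. Its argument "motion" is a list of rows, each a list of 5 numbers: the shift along the tool's x, y, z scaled (see below), then the turn about the tool's z scaled (see below), then the opening, from 0 (shut) to 1 (fully open). A call has 1 to 20 rows; each row shifts and turns the commanded pose from where the row before left it, along the tool's axes as they then stand; what a row does not reach is not made up. The controller multiplies each number of a shift by 120 mm and each number of a turn by 2 rad. A row lasts 1/12 s, in which the tool goes at most 41.7 mm and 7.16 degrees, less where a joint would pass 70% of its speed; a pose out of reach is approached as far as the arm can. A call with a number of a shift or a turn outside -1 to 1 is refused whole. A call with a gripper value outside its range is refused whole. The fingers move at their own pace and stop on an object; "newtons" is the grip in N (left out, the last holds). Time passes only in rows, so rows that do not move let the fingers close. It gives the time, the measured TCP pose, the force, the opening and the grip force at its end, in the units of the state.
- r.observe(): the state, without advancing time (a new reading comes with each control period).
- cams.grab_frame(name): name is "side" or "top" or "wrist"; returns a dict with "color" (480x640x3 uint8, red, green, blue), "fx", "fy", "cx", "cy" (pixels), "R" (3x3) and "t" (3): a world point X has camera coordinates R X + t. Camera axes: x right, y down, z forward; pixel columns grow to the right and rows downward; lengths in m; the calibration is good to about 2 mm. The wrist camera is an equidistant fisheye: a pixel r from the principal point sees the ray r / f radians off the axis. A picture is of the moment at which its call begins. There is no depth.
- job_done(): hands the job in; it is judged then, once.
Trained networks look in the newest picture that a camera, given by its name, has taken for a name from the list of things; names that differ only in an ending like _2 or _b are one class to them, and where a whole thing is asked for, a point or a joint stands for the part that bears it (a point fixed in the world has none). Each returns a list of dicts, best first, with "confidence" (0 to 1); they miss things now and then, are a little off and sometimes report something else, mostly with a low value. They report only what shows in the picture. A call takes as long as a camera call. They do not tell look-alikes from the thing itself.
- trace(camera, name): "region" (480x640 bool, what is visible of it).
- place_of(camera, name): "xyz" ([x, y, z] in m, in the coordinates of the camera as it stood for that picture, good to about 4 mm: a listed point, or the origin of a listed thing).
The state is a dict: "time": time; "qpos": joint angles; "dq": joint speeds; "joint_efforts": joint torques, N m; "ee_pos": TCP position; "orientation": TCP orientation; "contact_force": force on the tool from outside, world axes, zero at the start; "ft_torque": the same for the moment, N m; "width": opening from 0.0 (shut) to 1.0 (fully open); "grasp_force": force on a finger pad.
Only numpy, scipy, OpenCV 4.12 (cv2) and the standard library are available. Lean on these libraries where they do the work, as an engineer would, in place of code of your own. Each camera call takes 0.05 s, during which the arm holds its last target. There are 200 camera calls.

### The job

Get the colour reference card ready for the specimen photo: take the card out of its wooden stand and slide it fully home, upright, into the slot behind the head of the stowed telescoping mast. Then take the head itself, squeeze in its red release button and pull the head up past the first stop to the second stop, where both tubes are fully out. Finish while holding it there: keep the button squeezed and the head gripped, with the card still fully seated and not held by the fingers, and leave the other things on the desk where they are.

Things in the scene. Friction and masses are not known exactly. Their poses are not given: they have to be found in the camera images.
- card: reference card: stiff black upright plate with coloured and grey patches on both faces, 8 mm thick (its x axis), 60 mm wide (y), 70 mm tall (z), about 60 g; both ways round are alike. Origin: centre of its underside. It starts upright in the groove of the card stand, underside 8 mm above the table, top 78 mm above the table
- card_stand: fixed wooden block, 60 (x) x 86 (y) x 28 mm high, origin at the centre of its underside; a groove along its y axis, 20 mm deep and 11 mm wide, holds the card upright, so 50 mm of the card stands free above it
- mast: telescoping mast, fixed to the table: dark foot plate 130 x 100 x 12 mm (x -50 to +80 mm, y -50 to +50), grey tube with two thinner tubes inside, on top a black head with a red button on its +y side, and a white card slot on an arm behind the head (its +x). Origin: on the tube axis at the table top, z up. Stowed, the head stands 107 to 159 mm above the table
- head_grip (a point): middle of the head, on the mast axis, level with the button's middle; 137 mm above the table when stowed, rising with the head; axes as the mast's. Head 34 (x) x 25 (y) x 52 mm (z), top 22 mm above this point. Grip it across y from above, one finger on the button: 31 mm wide there, 26 mm when pressed. Steel catch parts on the button side end 36 mm below this point
- slot_floor (a point): centre of the card slot's floor, 75 mm along x from the mast axis, 113 mm above the table when stowed, rising with the head; axes as the mast's. Slot open at the top, 24 mm deep, 10 mm wide (x), 64 mm long (y), white walls 4 mm thick, flared lips up to 31 mm above the floor. A seated card has its thickness along this x, its origin here and its top 70 mm above
- release_button (a joint): travel of the red button (20 mm along x, 26 mm high, 6 mm proud of the head's +y face), m: 0 out, 0.005 fully pressed, towards the head's -y. About 3 N to start, 6.5 N fully pressed; springs back. While it is out a steel catch locks the stowed head down; beyond about 0.0035 the catch is free
- inner_stage (a joint): extension of the inner tube with the head, m: 0 stowed, 0.06 at the first stop. It moves first when the head is pulled up, and takes the outer tube along after the first stop
- outer_stage (a joint): extension of the outer tube, m: 0 stowed, 0.06 at the second stop, when the head is 0.12 m higher than stowed. The pull rises from about 3 N before the first stop to about 6 N after it (plus damping 8 N per m/s). Nothing holds the mast up: it sinks when let go
- pinning_block: bystander, loose: stepped wooden pinning block, 32 x 78 x 36 mm, origin at the centre of its underside
- foam_block1: bystander, loose: beetle pinned on a white foam cube, 32 x 30 x 52 mm, origin at the centre of its underside
- foam_block2: bystander, loose: beetle pinned on a white foam cube, 36 x 30 x 52 mm, origin at the centre of its underside
- compact_camera: bystander, loose: black compact camera lying on its lens, 63 x 101 x 28 mm, origin at the centre of its underside
- label_cards: bystander, loose: banded stack of data labels, 40 x 57 x 10 mm, origin at the centre of its underside
- loupe: bystander, loose: folding pocket loupe, lens swung out, 26 x 67 x 16 mm, origin at the centre of its underside
Things that resemble listed ones, but are neither listed nor needed, are in the scene too. What is shaped like the mast but yellow is not meant.

How it is judged:
On the way, in this order (a step that is already met when the one before it is completed fails the run):
1. the card is fully home in the slot while the mast is still stowed (x of card in the frame of slot_floor between -0.004 and 0.004 m and y of card in the frame of slot_floor between -0.006 and 0.006 m and z of card in the frame of slot_floor between -0.004 and 0.004 m and angle between card's own z axis and vertical below 0.15 rad and value of joint each of inner_stage, outer_stage below 0.006 m), for 0.2 s.
2. the release button is squeezed in (value of joint release_button above 0.0035 m and contact force between the fingers and mast above 1.5 N), for 0.1 s.
3. the mast is pulled to the second stop with the card in it (x of card in the frame of slot_floor between -0.004 and 0.004 m and y of card in the frame of slot_floor between -0.006 and 0.006 m and z of card in the frame of slot_floor between -0.004 and 0.004 m and angle between card's own z axis and vertical below 0.15 rad and value of joint each of inner_stage, outer_stage above 0.055 m), for 0.2 s.
At the end, for the whole second after the job is handed in: Both tubes within 5 mm of full extension, under 20 mm/s; button pressed at least 3.5 mm, fingers on the mast with over 1.5 N; card upright (0.15 rad) in the slot, within 4 mm across, 6 mm along and 4 mm of its floor, touched by neither fingers nor arm (all of step 2 and all of step 3 and velocity of joint inner_stage between -0.02 and 0.02 m/s and velocity of joint outer_stage between -0.02 and 0.02 m/s and contact force between each of the arm, the fingers and card below 0.5 N); the arm keeps its last pose, push and grip.
It fails at once if a bystander is shifted by more than 30 mm (distance of any of pinning_block, foam_block1, foam_block2, compact_camera, label_cards, loupe from where it was at the start of the episode above 0.03 m).
It also fails if it takes over 61 s, if anything falls off the work surface, if the arm or the gripper's body presses on something with over 40 N, if the wrist force passes 120 N, or if a joint passes its speed limit or range.

## Working session

There is one attempt and no reset: what is moved stays moved. The work goes in short steps, Python scripts to look and compute and a tool call to move; the robot and the scene stay as the last step left them, time stands still between calls to the robot, and variables do not carry over. Pictures are saved under pics/ and viewed, at most 13 in all, crops included, and the job is handed in when it is done.

Besides the shell and the picture viewer there is one more tool, called after "Emit:" by a JSON object that holds its "name" and its "arguments". jog_arm: Moves the arm, as the interface text tells. Shifts and turns lie within -1 to 1; 1 stands for 120 mm of shift or 2 rad of turn. Its arguments: {"type":"object","properties":{"motion":{"type":"array","items":{"type":"array","items":{"type":"number","minimum":-1,"maximum":1}}},"newtons":{"type":"number"}},"required":["motion"]}

```bash
ls; mkdir -p pics; cat > h.py <<'E'
import numpy as np, cv2
from scipy.spatial.transform import Rotation as Ro
from cell import r, cams, job_done, trace, place_of
def w(cam,f,name):
    o=[]
    for d in place_of(cam,name):
        X=f["R"].T@(np.array(d["xyz"])-f["t"]); o.append((round(d["confidence"],2),X.round(4).tolist()))
    return o
def proj(f,X):
    c=f["R"]@np.array(X)+f["t"]; return [f["fx"]*c[0]/c[2]+f["cx"],f["fy"]*c[1]/c[2]+f["cy"]]
E
python3 - <<'E'
from h import *
s=r.observe(); print(s, r.pinch_z)
for c in ["side","top"]:
    f=cams.grab_frame(c); cv2.imwrite(f"pics/{c}0.png",f["color"][:,:,::-1])
    print(c, f["R"].round(3).tolist(), f["t"].round(3).tolist(), f["fx"])
    for n in ["card","card_stand","mast","head_grip","slot_floor","pinning_block","foam_block1","foam_block2","compact_camera","label_cards","loupe"]:
        print(n,w(c,f,n))
E
```

```text
pics
{'time': 0.0, 'qpos': array([ 1.07440651e+00,  1.24497493e-01,  1.65167787e+00,  1.73488016e-05,
        1.36749945e+00, -8.26154815e-02]), 'dq': array([-0.00059718,  0.00014292,  0.00128371, -0.00057593,  0.00021626,
       -0.00207753]), 'joint_efforts': array([-2.79142259e-04, -4.23609173e+01, -3.65449762e+01, -1.61382413e-04,
        6.94695322e-03,  1.33502911e-05]), 'ee_pos': array([0.26108318, 0.5945924 , 0.23005566]), 'orientation': array([-0.64520818, -3.07399811,  0.00312631]), 'contact_force': array([-0.3591038 , -0.69901101,  0.55842849]), 'ft_torque': array([-0.00234493, -0.03392811, -0.03405143]), 'grasp_force': 0.0, 'width': 1.0024228223292018} 0.0187
side [[0.03, -1.0, 0.003], [-0.431, -0.015, -0.902], [0.902, 0.026, -0.431]] [-0.026, 0.338, 1.185] 613.021359221223
card [(0.57, [0.4656, -0.2007, 0.0123])]
card_stand [(0.94, [0.4667, -0.2031, 0.0023])]
mast [(0.93, [0.6119, -0.3063, 0.0016])]
head_grip [(0.83, [0.3889, 0.0115, 0.1389]), (0.55, [0.6083, -0.3117, 0.1398])]
slot_floor [(0.96, [0.4591, 0.0309, 0.1104]), (0.96, [0.6816, -0.277, 0.1136])]
pinning_block 
[... 691 characters left out ...]
5]), (0.56, [0.4625, 0.1974, -0.0043]), (0.44, [0.4626, -0.2043, 0.0082])]
head_grip [(0.97, [0.6088, -0.3105, 0.1339]), (0.73, [0.3838, 0.0086, 0.1371]), (0.69, [0.4654, 0.1956, 0.1354])]
slot_floor [(0.75, [0.6763, -0.2778, 0.1127]), (0.7, [0.5369, 0.2053, 0.1147]), (0.59, [0.4583, 0.0248, 0.1122])]
pinning_block [(0.83, [0.7535, -0.1835, -0.0006])]
foam_block1 [(0.52, [0.7854, -0.0777, -0.0038]), (0.49, [0.7104, -0.0275, -0.0023])]
foam_block2 [(0.52, [0.7854, -0.0777, -0.0038]), (0.49, [0.7104, -0.0275, -0.0023])]
compact_camera [(0.96, [0.7511, 0.1472, -0.0074])]
label_cards [(0.52, [0.3528, 0.3624, -0.0022])]
loupe [(0.51, [0.3516, -0.3476, -0.003]), (0.31, [0.7164, -0.0232, -0.0016])]
```

View pics/top0.png

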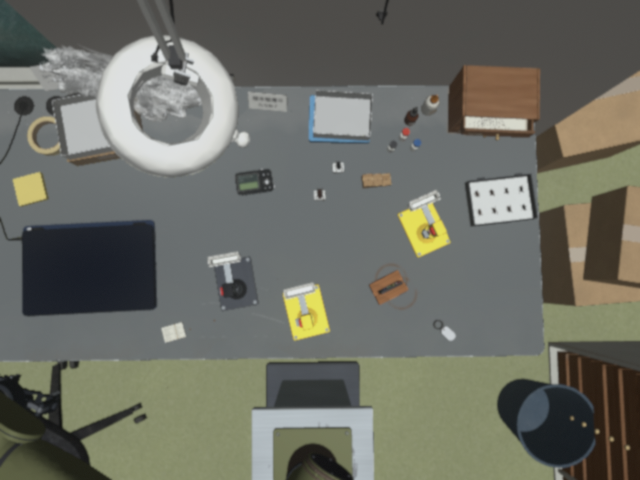

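View pics/side0.png

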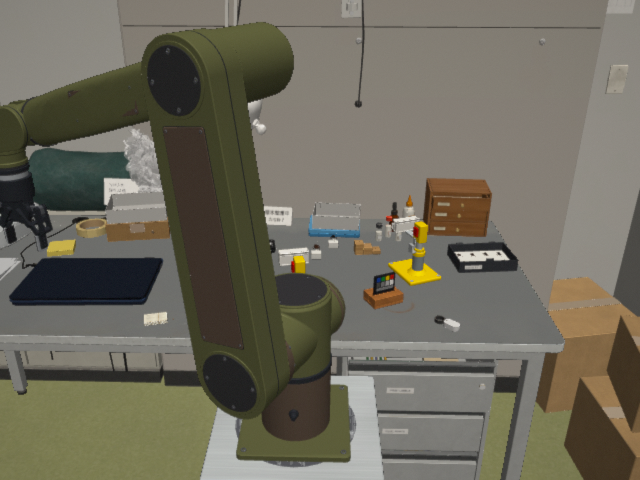

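The top view shows the black-headed grey mast at about (235,285), with the button on its left. The yellow look-alikes are at (425,230) and (306,312), and the card stand is at (388,288). I'm moving the wrist camera over the mast.

Emit:
{"name": "jog_arm", "arguments": {"motion": [[0,0,-0.3,0,1],[0,0,-0.3,0,1],[0,0,-0.3,0,1],[-0.235,-0.195,0,0,1],[-0.235,-0.195,0,0,1],[-0.235,-0.195,0,0,1],[-0.235,-0.195,0,0,1],[-0.235,-0.195,0,0,1],[-0.235,-0.195,0,0,1],[-0.235,-0.195,0,0,1],[-0.235,-0.195,0,0,1],[-0.235,-0.195,0,0,1],[-0.235,-0.195,0,0,1],[0,0,0,0,1],[0,0,0,0,1],[0,0,0,0,1]]}}

```text
time: 2.53
ee_pos: [0.4254, 0.2677, 0.3394]
orientation: [-0.646, -3.074, -0.001]
contact_force: [0.4, 0.8, 0.3]
width: 1.004
grasp_force: 0.0
```

```bash
python3 - <<'E'
from h import *
s=r.observe(); print(s["time"],s["ee_pos"],s["orientation"])
for c in ["wrist","side","top"]:
    f=cams.grab_frame(c); cv2.imwrite(f"pics/{c}1.png",f["color"][:,:,::-1])
    if c=="wrist": print(f["R"].round(3).tolist(), (-f["R"].T@f["t"]).round(3), f["fx"],f["cx"],f["cy"])
    for n in ["card","card_stand","mast","head_grip","slot_floor"]: print(c,n,w(c,f,n))
E
```

```text
2.5333 [0.42539121 0.26769569 0.33942677] [-6.45987453e-01 -3.07427566e+00 -8.52243982e-04]
[[0.402, 0.916, 0.0], [0.868, -0.381, 0.32], [0.293, -0.128, -0.948]] [0.35  0.3   0.482] 371.64829954431775 313.97422073411366 244.53655132130925
wrist card [(0.58, [0.4675, -0.2053, 0.0088])]
wrist card_stand [(0.76, [0.4641, -0.2102, 0.0023]), (0.66, [0.7184, -0.023, -0.0008])]
wrist mast [(0.65, [0.4651, 0.197, -0.0015]), (0.6, [0.3867, 0.0125, 0.0])]
wrist head_grip [(0.86, [0.4654, 0.1953, 0.1376]), (0.59, [0.3886, 0.0098, 0.1394])]
wrist slot_floor [(0.7, [0.4581, 0.0252, 0.1108]), (0.64, [0.5383, 0.2071, 0.1134])]
side card [(0.79, [0.4691, -0.2027, 0.0074]), (0.58, [0.7124, -0.0208, 0.0042])]
side card_stand [(0.57, [0.465, -0.2007, 0.0039])]
side mast [(0.88, [0.6109, -0.3122, 0.001]), (0.24, [0.713, -0.0235, 0.0013])]
side head_grip [(0.87, [0.3863, 0.0103, 0.138]), (0.81, [0.6089, -0.3091, 0.1388]), (0.35, [0.7127, -0.0258, 0.0013])]
side slot_floor [(0.79, [0.4606, 0.029, 0.1109]), (0.73, [0.6812, -0.2753, 0.1154]), (0.17, [0.7105, -0.0225, 0.0017])]
top card [(0.58, [0.4691, -0.2075, 0.0099])]
top card_stand [(0.73, [0.4617, -0.208, -0.0027])]
top mast [(0.9, [0.4612, 0.1922, -0.0039]), (0.74, [0.607, -0.3122, -0.0007]), (0.72, [0.3853, 0.0107, 0.0001])]
top head_grip [(0.97, [0.6083, -0.3131, 0.1339]), (0.81, [0.4646, 0.195, 0.1374]), (0.74, [0.3853, 0.0119, 0.1381])]
top slot_floor [(0.95, [0.5407, 0.2042, 0.1127]), (0.9, [0.4603, 0.0241, 0.1115]), (0.59, [0.6775, -0.2784, 0.1112])]
```

View pics/wrist1.png

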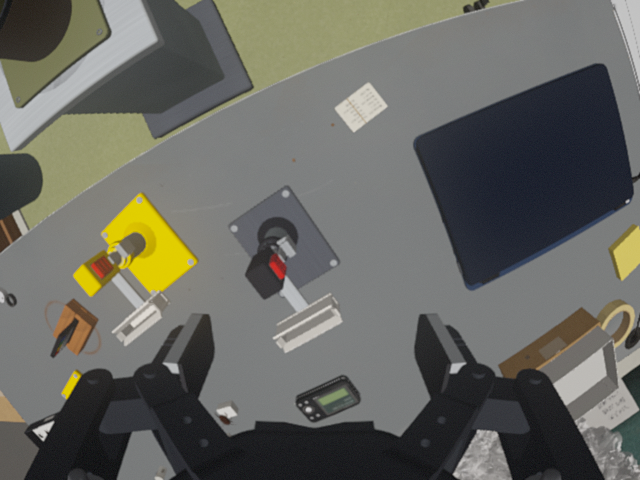

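The wrist picture shows the dark foot plate with corners near (287,185), (229,228) and (340,263), the red button at (277,265), and the slot from (278,345) to (340,310). I'm unprojecting these for the yaw.

```bash
cat >> h.py <<'E'
def unp(f,uv,z):
    u=np.array(uv,float)-[f["cx"],f["cy"]]; a=np.linalg.norm(u)/f["fx"]
    d=np.r_[u/np.linalg.norm(u)*np.sin(a),np.cos(a)]; d=f["R"].T@d; c=-f["R"].T@f["t"]
    return c+d*(z-c[2])/d[2]
E
python3 - <<'E'
from h import *
f=cams.grab_frame("wrist"); im=f["color"]
P=[unp(f,p,.012) for p in [(229,228),(287,185),(340,263)]]
print([p.round(4) for p in P]); 
d=P[2]-P[1]; print("plate long",np.linalg.norm(d),np.degrees(np.arctan2(d[1],d[0])))
d=P[1]-P[0]; print("plate short",np.linalg.norm(d),np.degrees(np.arctan2(d[1],d[0])))
c=(P[0]+P[2])/2;print("plate center",c)
# foot long edge: rect fit of mast mask below
for n in ["mast","card_stand","card","slot_floor"]:
    for t in trace("wrist",n)[:3]:
        m=t["region"].astype(np.uint8); ys,xs=np.nonzero(m); print(n,t["confidence"],len(xs),xs.mean(),ys.mean(),cv2.minAreaRect(np.c_[xs,ys].astype(np.float32)))
crop=im[170:370,200:360]; a=cv2.resize(crop,None,fx=3,fy=3,interpolation=2)
b=cv2.resize(im[270:370,30:130],(600,600),interpolation=2)
cv2.imwrite("pics/c1.png",cv2.resize(crop,(480,600),interpolation=2)[:,:,::-1])
E
```

```text
[array([0.4281, 0.1411, 0.012 ]), array([0.4078, 0.2366, 0.012 ]), array([0.5336, 0.2576, 0.012 ])]
plate long 0.12759980881456892 9.504262575493344
plate short 0.09756800528567035 102.02257978729457
plate center [0.48084265 0.19938974 0.012     ]
mast 0.95 8441 138.28278639971566 263.1298424357304 ((134.75001525878906, 269.75), (102.53048706054688, 120.20814514160156), 45.0)
mast 0.65 9621 288.43134809271385 263.4002702421786 ((291.07769775390625, 266.071533203125), (149.71505737304688, 90.84100341796875), 64.44003295898438)
mast 0.6 355 279.00281690140844 262.0760563380282 ((277.7876892089844, 261.321533203125), (15.698015213012695, 32.94919204711914), 3.1798300743103027)
card_stand 0.94 1256 76.32085987261146 325.01751592356686 ((74.12217712402344, 326.30352783203125), (36.766265869140625, 49.258277893066406), 27.47443199157715)
card_stand 0.2 416 64.0673076923077 337.10096153846155 ((63.9276123046875, 336.9796447753906), (12.780782699584961, 45.67448043823242), 42.273685455322266)
card 0.78 395 64.07088607594936 337.2253164556962 ((63.96894073486328, 336.9723815917969), (12.872050285339355, 42.851470947265625), 41.6335334777832)
slot_floor 0.83 3091 120.83176965383372 293.30572630216756 ((121.07317352294922, 290.84149169921875), (91.04930877685547, 64.03124237060547), 51.34019470214844)
slot_floor 0.79 3987 291.0180586907449 299.987208427389 ((292.1000061035156, 291.70001220703125), (101.5174789428711, 72.00138854980469), 63.43495178222656)
```

View pics/c1.png

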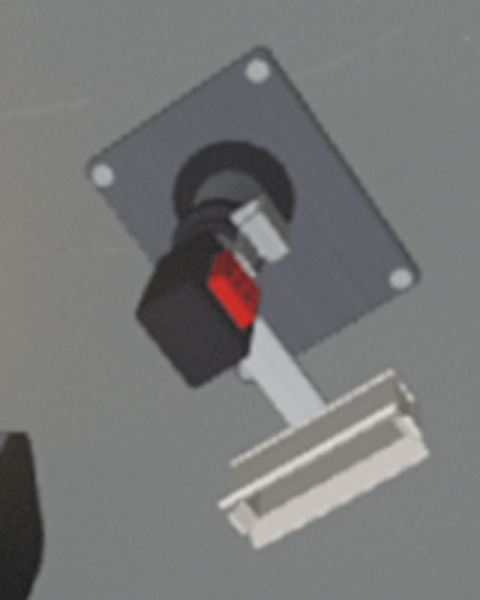

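```bash
python3 - <<'E'
from h import *
f=cams.grab_frame("wrist")
g=lambda p:(200+p[0]/3,170+p[1]/3)
def seg(a,b,z):
    A,B=unp(f,g(a),z),unp(f,g(b),z); d=B-A; print(A.round(4),B.round(4),np.linalg.norm(d).round(4),np.degrees(np.arctan2(d[1],d[0])).round(2),((A+B)/2).round(4)); 
seg((258,70),(400,278),.012); seg((102,175),(258,70),.012); seg((102,175),(400,278),.012)
seg((258,548),(428,455),.144); seg((222,503),(400,388),.144); seg((218,505),(390,412),.144)
E
```

```text
[0.4171 0.2309 0.012 ] [0.5295 0.2495 0.012 ] 0.1139 9.43 [0.4733 0.2402 0.012 ]
[0.4313 0.1473 0.012 ] [0.4171 0.2309 0.012 ] 0.0848 99.63 [0.4242 0.1891 0.012 ]
[0.4313 0.1473 0.012 ] [0.5295 0.2495 0.012 ] 0.1418 46.18 [0.4804 0.1984 0.012 ]
[0.5569 0.1752 0.144 ] [0.5447 0.2471 0.144 ] 0.0729 99.7 [0.5508 0.2112 0.144 ]
[0.534  0.1719 0.144 ] [0.5161 0.2482 0.144 ] 0.0784 103.14 [0.525  0.2101 0.144 ]
[0.5342 0.1702 0.144 ] [0.5233 0.2416 0.144 ] 0.0722 98.65 [0.5288 0.2059 0.144 ]
```

Mast yaw comes out at about 9.5°, with the head at (0.4655,0.1955) and the slot at (0.5395,0.208). Edge lengths match the given sizes. Next is the card.

Emit:
{"name": "jog_arm", "arguments": {"motion": [[-0.14,-0.265,0,0,1],[-0.14,-0.265,0,0,1],[-0.14,-0.265,0,0,1],[-0.14,-0.265,0,0,1],[-0.14,-0.265,0,0,1],[-0.14,-0.265,0,0,1],[-0.14,-0.265,0,0,1],[-0.14,-0.265,0,0,1],[-0.14,-0.265,0,0,1],[-0.14,-0.265,0,0,1],[-0.14,-0.265,0,0,1],[-0.14,-0.265,0,0,1],[-0.14,-0.265,0,0,1],[0,0,0.15,0.06,1],[0,0,0.15,0.06,1],[0,0,0,0.06,1],[0,0,0,0.06,1],[0,0,0,0.06,1],[0,0,0,0.06,1],[0,0,0,0.06,1]]}}

```text
time: 5.4
ee_pos: [0.4592, -0.1989, 0.3033]
orientation: [-1.851, -2.539, -0.0]
contact_force: [0.4, -0.4, 0.8]
width: 1.001
grasp_force: 0.0
```

Emit:
{"name": "jog_arm", "arguments": {"motion": [[0,0,0,0,1],[0,0,0,0,1],[0,0,0,0,1]]}}

```text
time: 5.65
ee_pos: [0.4592, -0.1988, 0.3033]
orientation: [1.84, 2.547, -0.0]
contact_force: [-0.3, -0.4, 0.7]
width: 1.0
grasp_force: 0.0
```

```bash
python3 - <<'E'
from h import *
s=r.observe(); print(s["time"],s["ee_pos"],s["orientation"],s["qpos"])
f=cams.grab_frame("wrist")
for n in ["card","card_stand"]:
    print(n,w("wrist",f,n))
    for t in trace("wrist",n)[:1]:
        m=t["region"].astype(np.uint8); ys,xs=np.nonzero(m); print(len(xs),xs.min(),xs.max(),ys.min(),ys.max())
x0=max(0,int(xs.mean())-80);y0=max(0,int(ys.mean())-60);print(x0,y0)
a=f["color"][y0:y0+120,x0:x0+160]
cv2.imwrite("pics/c2.png",cv2.resize(a,None,fx=5,fy=5,interpolation=2)[:,:,::-1])
E
```

```text
5.65 [ 0.45923494 -0.19883083  0.30333953] [ 1.83972084e+00  2.54654728e+00 -4.85309287e-06] [-5.15905091e-01 -2.48826690e-01  1.88576187e+00 -5.32380005e-06
  1.50463747e+00 -8.35448267e-01]
card [(0.64, [0.4661, -0.2054, 0.0108])]
578 311 326 175 241
card_stand [(0.64, [0.4658, -0.2079, 0.0049]), (0.47, [0.4673, -0.206, 0.0092])]
3381 288 347 160 239
237 139
```

View pics/c2.png

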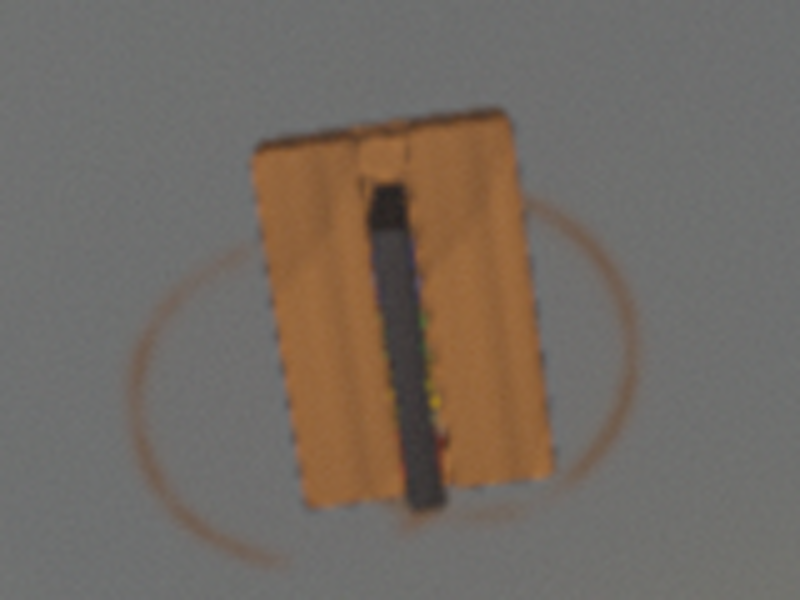

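The crop shows the stand's top corners at (258,150), (508,113), (552,472) and (306,506). The card's top strip runs from (390,230) to (426,507).

```bash
python3 - <<'E'
from h import *
f=cams.grab_frame("wrist")
g=lambda p:(237+p[0]/5,139+p[1]/5)
def seg(a,b,z):
    A,B=unp(f,g(a),z),unp(f,g(b),z); d=B-A; print(A.round(4),B.round(4),np.linalg.norm(d).round(4),np.degrees(np.arctan2(d[1],d[0])).round(2),((A+B)/2).round(4)); 
seg((426,507),(390,230),.078)
for a,b in [((306,506),(258,150)),((552,472),(508,113)),((306,506),(552,472)),((258,150),(508,113)),((306,506),(508,113)),((258,150),(552,472))]: seg(a,b,.028)
# height of the card top: intersect rays of this view with the side and top views of the card's blob top
print(np.degrees(np.arctan2(*Ro.from_rotvec(r.observe()["orientation"]).as_matrix()[[1,0],1])))
E
```

```text
[ 0.4789 -0.2325  0.078 ] [ 0.4535 -0.1795  0.078 ] 0.0587 115.61 [ 0.4662 -0.206   0.078 ]
[ 0.458  -0.2562  0.028 ] [ 0.4222 -0.1792  0.028 ] 0.085 114.94 [ 0.4401 -0.2177  0.028 ]
[ 0.5105 -0.2301  0.028 ] [ 0.4729 -0.1536  0.028 ] 0.0852 116.15 [ 0.4917 -0.1918  0.028 ]
[ 0.458  -0.2562  0.028 ] [ 0.5105 -0.2301  0.028 ] 0.0586 26.51 [ 0.4843 -0.2431  0.028 ]
[ 0.4222 -0.1792  0.028 ] [ 0.4729 -0.1536  0.028 ] 0.0568 26.76 [ 0.4476 -0.1664  0.028 ]
[ 0.458  -0.2562  0.028 ] [ 0.4729 -0.1536  0.028 ] 0.1037 81.73 [ 0.4655 -0.2049  0.028 ]
[ 0.4222 -0.1792  0.028 ] [ 0.5105 -0.2301  0.028 ] 0.1019 -29.95 [ 0.4663 -0.2046  0.028 ]
18.19255737516835
```

Emit:
{"name": "jog_arm", "arguments": {"motion": [[0,0,0,-0.034,0.5],[0,0,0,-0.033,0.5],[-0.079,0.026,0,0,0.5],[0,0,0.3,0,0.5],[0,0,0.3,0,0.5],[0,0,0.3,0,0.5],[0,0,0.3,0,0.5],[0,0,0.3,0,0.5],[0,0,0.2,0,0.5],[0,0,0,0,0.5],[0,0,0,0,0.5],[0,0,0,0,0.5]]}}

```text
time: 6.95
ee_pos: [0.4676, -0.2069, 0.1012]
orientation: [1.668, 2.659, 0.0]
contact_force: [0.2, -0.6, -0.6]
width: 0.498
grasp_force: 0.0
```

```bash
python3 - <<'E'
from h import *
s=r.observe(); print(s["time"],s["ee_pos"],np.degrees(np.arctan2(*Ro.from_rotvec(s["orientation"]).as_matrix()[[1,0],1])))
f=cams.grab_frame("wrist"); print(w("wrist",f,"card"))
t=trace("wrist","card")[0]["region"]; ys,xs=np.nonzero(t); print(xs.min(),xs.max(),ys.min(),ys.max())
cv2.imwrite("pics/w3.png",f["color"][:,:,::-1])
E
```

```text
6.95 [ 0.46756443 -0.20692657  0.10123932] 25.79970149845504
[(0.66, [0.4689, -0.2051, 0.007])]
559 633 304 379
```

View pics/w3.png

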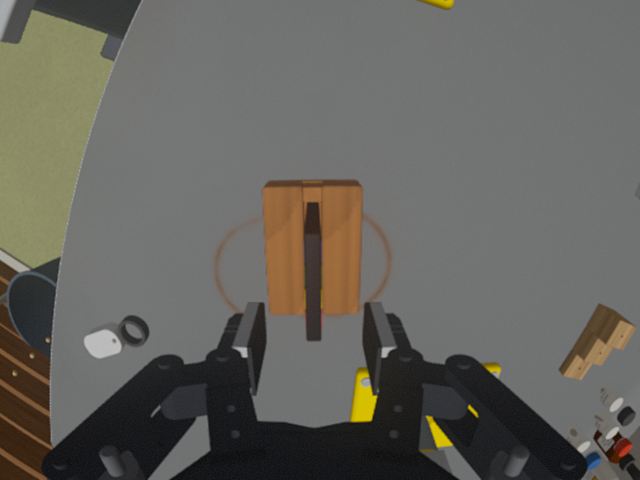

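The card is upright and centred between the fingers, with its top strip running from (313,235) to (314,340). I'm checking the along-card centring by unprojecting it.

```bash
python3 - <<'E'
from h import *
f=cams.grab_frame("wrist"); s=r.observe(); R=Ro.from_rotvec(s["orientation"]).as_matrix()
A,B=unp(f,(313,235),.078),unp(f,(314.5,340),.078); d=A-B
print(A,B,np.linalg.norm(d),np.degrees(np.arctan2(d[1],d[0])),(A+B)/2, R.T@((A+B)/2-s["ee_pos"]))
E
```

```text
[ 0.45401664 -0.18031018  0.078     ] [ 0.48008365 -0.2324187   0.078     ] 0.05826479949791991 116.57626498807853 [ 0.46705014 -0.20636444  0.078     ] [ 0.00079547 -0.00037543  0.02377607]
```

Emit:
{"name": "jog_arm", "arguments": {"motion": [[0.007,0,0.2,0,0.5],[0,0,0.16,0,0.5],[0,0,0.1,0,0.5],[0,0,0,0,0.5],[0,0,0,0,0.0],[0,0,0,0,0.0],[0,0,0,0,0.0],[0,0,0,0,0.0],[0,0,0,0,0.0],[0,0,0,0,0.0],[0,0,0,0,0.0],[0,0,0,0,0.0]], "newtons": 40}}

```text
time: 8.15
ee_pos: [0.467, -0.2059, 0.0457]
orientation: [1.667, 2.659, 0.0]
contact_force: [0.1, -0.0, 6.0]
width: 0.089
grasp_force: 41.5
```

Emit:
{"name": "jog_arm", "arguments": {"motion": [[0,0,-0.1,0,0],[0,0,-0.3,0,0],[0,0,-0.3,0,0],[0,0,-0.3,0,0],[0,0,-0.3,0,0],[0,0,-0.3,0,0],[0,0,-0.3,0,0],[0,0,0,0.048,0],[0,0,0,0.047,0],[0,0,0,0.047,0]]}}

```text
time: 8.98
ee_pos: [0.4657, -0.2052, 0.2737]
orientation: [2.033, 2.393, 0.0]
contact_force: [-0.3, 0.4, -0.6]
width: 0.087
grasp_force: 40.7
```

Emit:
{"name": "jog_arm", "arguments": {"motion": [[0.275,0.097,0,0,0],[0.275,0.097,0,0,0],[0.275,0.097,0,0,0],[0.275,0.097,0,0,0],[0.275,0.097,0,0,0],[0.275,0.097,0,0,0],[0.275,0.097,0,0,0],[0.275,0.097,0,0,0],[0.275,0.097,0,0,0],[0.275,0.097,0,0,0],[0.275,0.097,0,0,0],[0.275,0.097,0,0,0],[0,0,0,0,0],[0,0,0,0,0],[0,0,0,0,0]]}}

```text
time: 10.23
ee_pos: [0.5373, 0.2082, 0.272]
orientation: [-2.028, -2.399, 0.002]
contact_force: [0.8, -0.2, 0.1]
width: 0.087
grasp_force: 40.7
```

```bash
python3 - <<'E'
from h import *
s=r.observe(); print(s["time"],s["ee_pos"],np.degrees(np.arctan2(*Ro.from_rotvec(s["orientation"]).as_matrix()[[1,0],1])))
for c in ["wrist","top"]:
    f=cams.grab_frame(c)
    for n in ["card","slot_floor","head_grip"]: print(c,n,w(c,f,n))
    cv2.imwrite(f"pics/{c}4.png",f["color"][:,:,::-1])
E
```

```text
10.2333 [0.53729004 0.20820113 0.2720374 ] 9.596679868930483
wrist card [(0.95, [0.539, 0.2067, 0.2345])]
wrist slot_floor [(0.83, [0.541, 0.2079, 0.1145]), (0.45, [0.3488, 0.3627, -0.0033])]
wrist head_grip [(0.69, [0.4703, 0.1966, 0.1365]), (0.62, [0.3895, 0.0113, 0.1381])]
top card [(0.59, [0.5358, 0.2073, 0.2368])]
top slot_floor [(0.87, [0.4581, 0.0274, 0.112]), (0.77, [0.6744, -0.2831, 0.1082]), (0.48, [0.5365, 0.2074, 0.1131])]
top head_grip [(0.73, [0.3838, 0.0104, 0.1371]), (0.69, [0.4653, 0.1979, 0.1393]), (0.65, [0.6081, -0.311, 0.1343])]
```

View pics/wrist4.png

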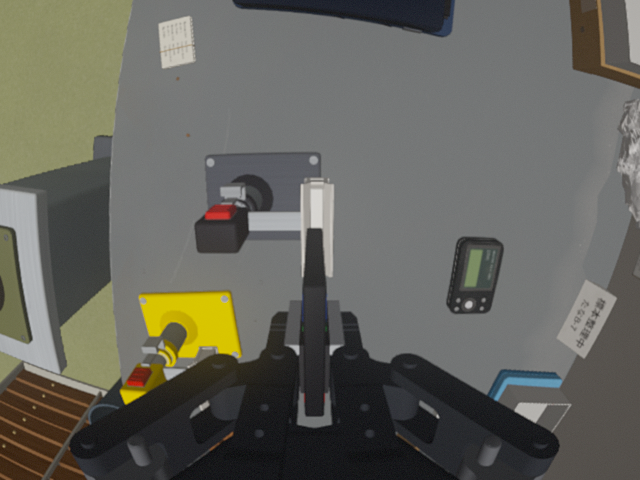

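The view shows the card held upright over the white slot. The lips run from about x=302 to 333, the card is at about 314, and the slot's far end is at about y=180.

```bash
python3 - <<'E'
from h import *
f=cams.grab_frame("wrist"); g=cv2.cvtColor(f["color"],cv2.COLOR_RGB2GRAY); s=r.observe(); R=Ro.from_rotvec(s["orientation"]).as_matrix()
for y in (190,205,220): print(y,g[y,296:340].tolist())
print("col",g[165:200,305].tolist(), g[165:200,328].tolist()); print("col2",g[255:290,328].tolist())
for p in [(302,220),(332.5,220),(302,190),(332.5,190),(317,183),(328,183),(328,275)]:
    X=unp(f,p,.144); print(p,X.round(4),(R.T@(X-s["ee_pos"])*1000).round(1))
a=f["color"][160:310,260:370]; cv2.imwrite("pics/c4.png",cv2.resize(a,None,fx=4,fy=4,interpolation=2)[:,:,::-1])
E
```

```text
190 [94, 91, 102, 154, 198, 200, 178, 162, 154, 156, 154, 155, 160, 175, 194, 211, 214, 213, 214, 212, 213, 213, 213, 213, 215, 211, 190, 171, 172, 175, 176, 175, 174, 177, 189, 190, 163, 120, 116, 121, 121, 120, 121, 122]
205 [96, 94, 99, 137, 181, 198, 191, 169, 157, 155, 155, 157, 155, 163, 191, 209, 212, 212, 212, 212, 212, 213, 212, 213, 211, 197, 179, 170, 174, 176, 176, 175, 175, 176, 184, 190, 173, 133, 118, 121, 121, 121, 122, 121]
220 [176, 177, 176, 174, 179, 197, 202, 177, 156, 156, 158, 155, 155, 158, 181, 208, 214, 213, 212, 211, 211, 212, 212, 213, 210, 198, 178, 169, 173, 176, 176, 177, 178, 184, 188, 189, 173, 133, 118, 121, 121, 121, 122, 122]
col [94, 92, 95, 93, 93, 93, 95, 96, 91, 92, 91, 104, 138, 162, 156, 138, 126, 130, 152, 158, 156, 155, 155, 156, 155, 156, 155, 155, 155, 155, 156, 156, 156, 155, 157] [120, 118, 119, 121, 118, 120, 120, 121, 122, 118, 119, 120, 124, 129, 120, 117, 111, 115, 154, 172, 175, 174, 174, 175, 174, 174, 173, 174, 175, 175, 175, 175, 175, 175, 175]
col2 [178, 179, 179, 179, 181, 179, 181, 180, 181, 180, 180, 180, 180, 179, 180, 180, 181, 180, 180, 180, 169, 145, 123, 119, 118, 119, 119, 120, 119, 119, 119, 121, 120, 120, 120]
(302, 220) [0.527  0.2157 0.144 ] [  9.5  -9.3 128.2]
(332.5, 220) [0.5497 0.2196 0.144 ] [  9.5  13.7 128.2]
(302, 190) [0.5234 0.2384 0.144 ] [ 32.4  -9.1 128.2]
(332.5, 190) [0.5456 0.2422 0.144 ] [ 32.5  13.4 128.2]
(317, 183) [0.5335 0.2454 0.144 ] [ 37.7   1.9 128.2]
(328, 183) [0.5414 0.2468 0.144 ] [ 37.7  10.  128.2]
(328, 275) [0.5544 0.1747 0.144 ] [-35.5  10.8 128.2]
```

View pics/c4.png

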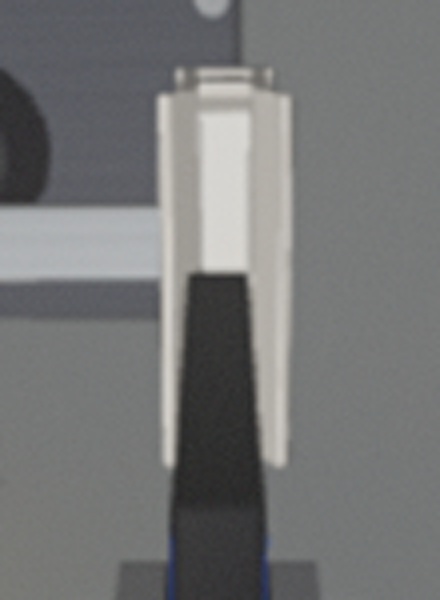

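Slot offset from the tool is about +1.1 mm in x and +1.8 mm in y. I'm lowering the card to just above the lips.

Emit:
{"name": "jog_arm", "arguments": {"motion": [[0.008,0.015,0.2,0,0],[0,0,0.25,0,0],[0,0,0.2,0,0],[0,0,0.06,0,0],[0,0,0,0,0],[0,0,0,0,0],[0,0,0,0,0]]}}

```text
time: 11.27
ee_pos: [0.5406, 0.21, 0.1893]
orientation: [2.027, 2.397, 0.005]
contact_force: [-0.2, -0.1, -0.3]
width: 0.083
grasp_force: 40.7
```

```bash
python3 - <<'E'
from h import *
s=r.observe(); print(s["time"],s["ee_pos"],s["contact_force"],np.degrees(np.arctan2(*Ro.from_rotvec(s["orientation"]).as_matrix()[[1,0],1])))
f=cams.grab_frame("wrist"); R=Ro.from_rotvec(s["orientation"]).as_matrix()
for n in ["card","slot_floor"]: print(n,w("wrist",f,n))
a=f["color"][130:330,240:390]; cv2.imwrite("pics/c5.png",cv2.resize(a,None,fx=3,fy=3,interpolation=2)[:,:,::-1])
for z in (.144,.147): print([ (R.T@(unp(f,p,z)-s["ee_pos"])*1000).round(1).tolist() for p in [(290,160),(314,160),(340,160),(314,180),(314,200)]])
E
```

```text
11.2667 [0.54056669 0.21000698 0.1892522 ] [-0.2008496  -0.08372612 -0.2910868 ] 9.566199771616782
card [(0.59, [0.5394, 0.2073, 0.1513])]
slot_floor [(0.67, [0.5407, 0.2055, 0.113])]
[[63.1, -12.3, 45.2], [63.0, -0.2, 45.3], [63.1, 12.8, 45.3], [52.8, -0.2, 45.3], [42.4, -0.2, 45.3]]
[[63.4, -12.1, 42.2], [63.3, -0.2, 42.3], [63.4, 12.6, 42.3], [53.2, -0.2, 42.3], [43.0, -0.2, 42.3]]
```

View pics/c5.png

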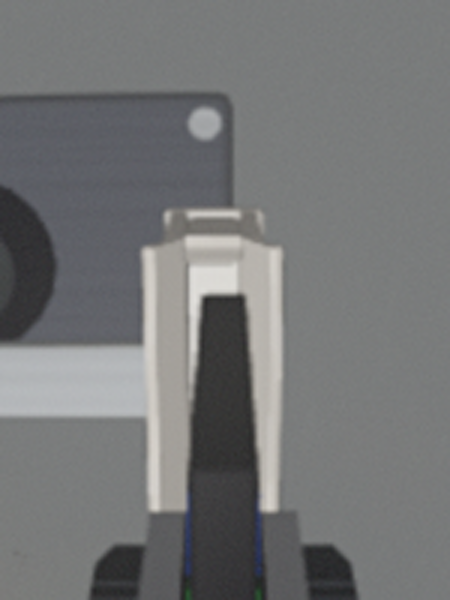

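The card sits about 1.6 mm too far along tool +y: card bottom centre is at crop x=223, slot centre at 213. Correcting that before inserting.

Emit:
{"name": "jog_arm", "arguments": {"motion": [[0,-0.0135,0,0,0],[0,0,0,0,0],[0,0,0,0,0],[0,0,0,0,0],[0,0,0,0,0]]}}

```text
time: 11.83
ee_pos: [0.5377, 0.2094, 0.1869]
orientation: [2.028, 2.399, -0.0]
contact_force: [-0.3, -0.6, -0.1]
width: 0.085
grasp_force: 40.7
```

```bash
python3 - <<'E'
from h import *
f=cams.grab_frame("wrist"); g=cv2.cvtColor(f["color"],cv2.COLOR_RGB2GRAY)
for y in (223,235,245): print(y,g[y,284:338].tolist())
E
```

```text
223 [99, 100, 98, 99, 100, 98, 99, 98, 109, 152, 197, 206, 202, 187, 165, 161, 162, 160, 161, 159, 160, 160, 158, 159, 183, 215, 218, 217, 217, 216, 216, 217, 217, 217, 217, 217, 216, 218, 219, 216, 197, 165, 177, 181, 180, 180, 182, 180, 180, 181, 181, 185, 195, 195]
235 [98, 99, 100, 101, 100, 100, 98, 98, 94, 133, 194, 208, 208, 188, 161, 160, 162, 160, 162, 162, 161, 145, 107, 67, 56, 57, 58, 61, 59, 59, 57, 57, 56, 58, 59, 56, 53, 86, 157, 199, 192, 153, 172, 182, 182, 180, 181, 181, 180, 181, 179, 188, 204, 200]
245 [112, 111, 111, 111, 111, 112, 111, 111, 104, 139, 197, 208, 206, 188, 163, 160, 160, 160, 162, 164, 159, 127, 73, 56, 55, 60, 59, 57, 58, 59, 58, 58, 57, 59, 55, 59, 55, 52, 104, 177, 193, 161, 175, 180, 180, 181, 181, 180, 181, 181, 180, 189, 209, 203]
```

Emit:
{"name": "jog_arm", "arguments": {"motion": [[0,0.0095,0,0,0],[0,0,0,0,0],[0,0,0,0,0],[0,0,0.05,0,0],[0,0,0.05,0,0],[0,0,0.05,0,0],[0,0,0,0,0],[0,0,0,0,0]]}}

```text
time: 12.55
ee_pos: [0.5384, 0.2095, 0.1679]
orientation: [-2.028, -2.398, 0.002]
contact_force: [-0.2, 0.8, -0.5]
width: 0.086
grasp_force: 40.7
```

Emit:
{"name": "jog_arm", "arguments": {"motion": [[0,0.003,0.04,0,0],[0,0,0.04,0,0],[0,0,0.03,0,0],[0,0,0.02,0,0],[0,0,0,0,0],[0,0,0,0,0],[0,0,0,0,0]]}}

```text
time: 13.13
ee_pos: [0.5393, 0.2097, 0.1535]
orientation: [2.028, 2.399, 0.0]
contact_force: [0.3, -0.0, -0.8]
width: 0.087
grasp_force: 40.8
```

```bash
python3 - <<'E'
from h import *
for c in ["wrist","top","side"]:
    f=cams.grab_frame(c)
    for n in ["card","slot_floor"]: print(c,n,w(c,f,n)[:3])
E
```

```text
wrist card [(0.58, [0.5403, 0.2085, 0.118])]
wrist slot_floor [(0.98, [0.5397, 0.2028, 0.1139])]
top card []
top slot_floor [(0.82, [0.6759, -0.2789, 0.1075]), (0.8, [0.4578, 0.0245, 0.1125]), (0.53, [0.5381, 0.2053, 0.1157])]
side card [(0.49, [0.791, -0.0735, 0.0053]), (0.46, [0.54, 0.2125, 0.1171])]
side slot_floor [(0.97, [0.4617, 0.0315, 0.1125]), (0.89, [0.6787, -0.277, 0.114]), (0.62, [0.5421, 0.2111, 0.1145])]
```

Emit:
{"name": "jog_arm", "arguments": {"motion": [[0,0,0.012,0,0],[0,0,0.012,0,0],[0,0,0.006,0,0],[0,0,0,0,0],[0,0,0,0,0]]}}

```text
time: 14.0
ee_pos: [0.5395, 0.2097, 0.1505]
orientation: [2.028, 2.399, 0.001]
contact_force: [-1.4, -0.1, 5.4]
width: 0.085
grasp_force: 41.5
```

Emit:
{"name": "jog_arm", "arguments": {"motion": [[0,0,0,0,0.3],[0,0,0,0,0.3],[0,0,0,0,0.3],[0,0,0,0,0.3],[0,0,-0.1,0,0.3],[0,0,-0.2,0,0.3],[0,0,-0.3,0,0.3],[0,0,-0.3,0,0.3],[0,0,-0.2,0,0.3],[0,0,0,0,0.6],[0,0,0,0,0.6],[0,0,0,0,0.6]]}}

```text
time: 15.0
ee_pos: [0.5389, 0.2096, 0.2813]
orientation: [-2.028, -2.399, 0.001]
contact_force: [0.5, -0.0, -1.0]
width: 0.596
grasp_force: 0.0
```

```bash
python3 - <<'E'
from h import *
s=r.observe(); print(s["time"],s["ee_pos"],s["qpos"])
for c in ["wrist","side","top"]:
    f=cams.grab_frame(c)
    for n in ["card","slot_floor","head_grip"]: print(c,n,w(c,f,n)[:3])
    if c=="wrist": cv2.imwrite("pics/w6.png",f["color"][:,:,::-1])
E
```

```text
15.0 [0.53887205 0.20956236 0.28134638] [ 2.78065476e-01 -6.02916489e-02  1.75513359e+00 -2.00846959e-05
  1.44742780e+00  1.11088144e-01]
wrist card [(0.97, [0.5397, 0.2066, 0.1153])]
wrist slot_floor [(0.96, [0.538, 0.2074, 0.114])]
wrist head_grip [(0.94, [0.4688, 0.1936, 0.1359]), (0.31, [0.3526, 0.3634, -0.0009])]
side card [(0.6, [0.539, 0.2101, 0.113])]
side slot_floor [(0.89, [0.5401, 0.2125, 0.1155]), (0.66, [0.6822, -0.2766, 0.1152]), (0.63, [0.4614, 0.03, 0.1113])]
side head_grip [(0.9, [0.3864, 0.0115, 0.1389]), (0.79, [0.466, 0.2029, 0.1407]), (0.68, [0.6087, -0.3112, 0.1407])]
top card [(0.49, [0.5392, 0.2122, 0.1139])]
top slot_floor [(0.88, [0.4596, 0.0243, 0.1114]), (0.75, [0.676, -0.2794, 0.1089]), (0.53, [0.5354, 0.2057, 0.1142])]
top head_grip [(0.71, [0.3822, 0.0078, 0.1409]), (0.64, [0.4648, 0.1955, 0.1389]), (0.62, [0.6062, -0.3108, 0.1337])]
```

View pics/w6.png

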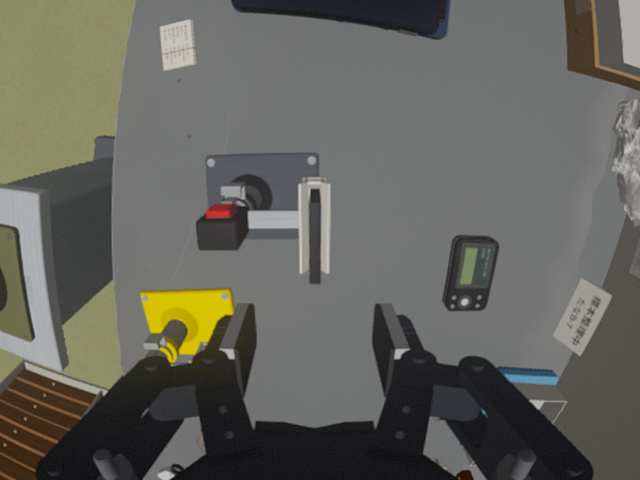

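The picture shows the card seated and centred in the slot at (316,230), with the black head at (222,230). Next I turn 90° and move over the head.

Emit:
{"name": "jog_arm", "arguments": {"motion": [[0,0,0,-0.06,0.75],[0,0,0,-0.06,0.75],[0,0,0,-0.06,0.75],[0,0,0,-0.06,0.75],[0,0,0,-0.06,0.75],[0,0,0,-0.06,0.75],[0,0,0,-0.06,0.75],[0,0,0,-0.06,0.75],[0,0,0,-0.06,0.75],[0,0,0,-0.06,0.75],[0,0,0,-0.06,0.75],[0,0,0,-0.06,0.75],[0,0,0,-0.06,0.75],[0,0,0,-0.005,0.75],[0.3,-0.009,0,0,0.75],[0.3,0,0,0,0.75],[0.022,0,0,0,0.75],[0,0,0,0,0.75],[0,0,0,0,0.75],[0,0,0,0,0.75]]}}

```text
time: 17.27
ee_pos: [0.4667, 0.1964, 0.2823]
orientation: [-0.259, 3.13, 0.0]
contact_force: [1.3, 0.2, 0.4]
width: 0.751
grasp_force: 0.0
```

```bash
python3 - <<'E'
from h import *
s=r.observe(); R=Ro.from_rotvec(s["orientation"]).as_matrix(); print(s["time"],s["ee_pos"],np.degrees(np.arctan2(R[1,1],R[0,1])))
f=cams.grab_frame("wrist")
for n in ["card","head_grip","release_button"]: print(n,w("wrist",f,n)[:3])
t=trace("wrist","head_grip")
for d in t[:2]: ys,xs=np.nonzero(d["region"]); print(d["confidence"],len(xs),xs.min(),xs.max(),ys.min(),ys.max())
cv2.imwrite("pics/w7.png",f["color"][:,:,::-1])
for z in (.159,): print([(p,(R.T@(unp(f,p,z)-s["ee_pos"])*1000).round(1).tolist()) for p in [(300,260),(314,260),(330,260),(314,280),(314,300)]])
E
```

```text
17.2667 [0.46669137 0.19641149 0.28231018] 99.45640994741372
card [(0.78, [0.5393, 0.2107, 0.1124])]
head_grip [(0.76, [0.4681, 0.194, 0.1382]), (0.7, [0.39, 0.0138, 0.1384]), (0.25, [0.4643, 0.1998, 0.0046])]Traceback (most recent call last):
  File "<stdin>", line 4, in <module>
  File "h.py", line 6, in w
    for d in place_of(cam,name):
             ~~~~~~~~^^^^^^^^^^
ValueError: it knows: card, card_stand, compact_camera, foam_block, head_grip, label_cards, loupe, mast, pinning_block, slot_floor
```

```bash
python3 - <<'E'
from h import *
s=r.observe(); R=Ro.from_rotvec(s["orientation"]).as_matrix(); print(s["ee_pos"])
f=cams.grab_frame("wrist")
a=f["color"][120:400,170:470]; cv2.imwrite("pics/w7.png",cv2.resize(a,None,fx=2,fy=2,interpolation=2)[:,:,::-1])
print([(p,(R.T@(unp(f,p,.159)-s["ee_pos"])*1000).round(1).tolist()) for p in [(300,260),(314,260),(330,260),(314,280),(314,300)]])
E
```

```text
[0.46659521 0.19635844 0.2818402 ]
[((300, 260), [-19.3, -11.5, 122.8]), ((314, 260), [-19.3, -0.8, 122.8]), ((330, 260), [-19.3, 11.4, 122.8]), ((314, 280), [-36.1, -0.8, 122.8]), ((314, 300), [-53.6, -0.8, 122.8])]
```

View pics/w7.png

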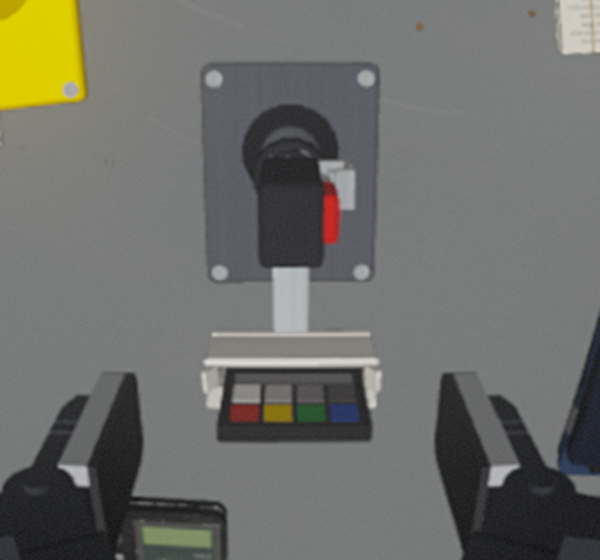

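The head is centred between the fingers, with its top spanning crop x 258–324 and the red button on the +y (right) side. The card is seated behind it. Descending.

Emit:
{"name": "jog_arm", "arguments": {"motion": [[0.015,0.008,0.2,0,0.75],[0,0,0.3,0,0.75],[0,0,0.3,0,0.75],[0,0,0.3,0,0.75],[0,0,0.2,0,0.75],[0,0,0.07,0,0.75],[0,0,0,0,0.75],[0,0,0,0,0.75],[0,0,0,0,0.75],[0,0,0,0,0.75]]}}

```text
time: 18.3
ee_pos: [0.4656, 0.1975, 0.12]
orientation: [-0.26, 3.126, 0.002]
contact_force: [0.6, -0.2, -0.2]
width: 0.75
grasp_force: 0.0
```

```bash
python3 - <<'E'
from h import *
s=r.observe(); print(s["time"],s["ee_pos"],s["contact_force"])
f=cams.grab_frame("wrist")
for n in ["card","head_grip"]: print(n,w("wrist",f,n)[:3])
cv2.imwrite("pics/w8.png",f["color"][:,:,::-1])
E
```

```text
18.3 [0.46562346 0.19745019 0.11996039] [ 0.57456633 -0.23056634 -0.22915242]
card [(0.23, [0.466, 0.1986, 0.0032])]
head_grip [(0.95, [0.4682, 0.1935, 0.1369])]
```

View pics/w8.png

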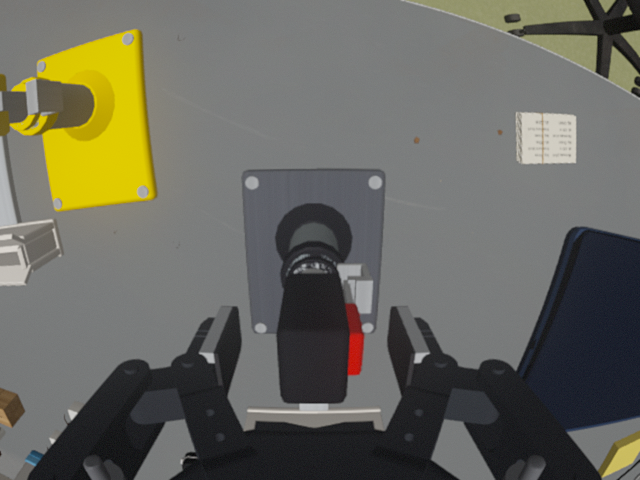

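The head (columns 280–348) is centred between the fingers (240 and 388), and the button faces the right finger. Closing.

Emit:
{"name": "jog_arm", "arguments": {"motion": [[0,0,0,0,0.1],[0,0,0,0,0.1],[0,0,0,0,0.1],[0,0,0,0,0.1],[0,0,0,0,0.1],[0,0,0,0,0.1],[0,0,0,0,0.1],[0,0,0,0,0.1],[0,0,0,0,0.1],[0,0,0,0,0.1]], "newtons": 45}}

```text
time: 19.28
ee_pos: [0.4642, 0.197, 0.1181]
orientation: [-0.261, 3.13, 0.0]
contact_force: [-1.7, -0.7, 5.5]
width: 0.287
grasp_force: 46.2
```

Emit:
{"name": "jog_arm", "arguments": {"motion": [[0,0,-0.02,0,0.1],[0,0,-0.03,0,0.1],[0,0,-0.04,0,0.1],[0,0,-0.04,0,0.1],[0,0,-0.04,0,0.1],[0,0,-0.04,0,0.1],[0,0,-0.04,0,0.1],[0,0,-0.04,0,0.1],[0,0,-0.04,0,0.1],[0,0,0,0,0.1],[0,0,0,0,0.1]]}}

```text
time: 20.2
ee_pos: [0.4639, 0.1969, 0.1574]
orientation: [-0.261, 3.13, 0.0]
contact_force: [2.2, 0.5, -1.8]
width: 0.287
grasp_force: 45.3
```

```bash
python3 - <<'E'
from h import *
for c in ["wrist","side","top"]:
    f=cams.grab_frame(c)
    for n in ["card","slot_floor","head_grip"]: print(c,n,w(c,f,n)[:3])
E
```

```text
wrist card []
wrist slot_floor [(0.87, [0.538, 0.2043, 0.1532]), (0.85, [0.4585, 0.0245, 0.1092])]
wrist head_grip [(0.94, [0.3879, 0.0103, 0.1418]), (0.71, [0.4658, 0.1957, 0.1769]), (0.7, [0.54, 0.2075, 0.1525])]
side card [(0.37, [0.5379, 0.2105, 0.1527])]
side slot_floor [(0.84, [0.4626, 0.0272, 0.1113]), (0.72, [0.6816, -0.2777, 0.1167]), (0.59, [0.5414, 0.2102, 0.1544])]
side head_grip [(0.64, [0.4648, 0.2005, 0.1774]), (0.62, [0.3871, 0.012, 0.1372]), (0.6, [0.6099, -0.3107, 0.1428])]
top card [(0.6, [0.5363, 0.2105, 0.1516])]
top slot_floor [(0.88, [0.6781, -0.2786, 0.108]), (0.58, [0.5404, 0.2046, 0.153]), (0.55, [0.4586, 0.022, 0.1132])]
top head_grip [(0.94, [0.607, -0.3133, 0.1328]), (0.77, [0.385, 0.0072, 0.1384])]
```

The head and card rose 40 mm together. Continuing to the second stop.

Emit:
{"name": "jog_arm", "arguments": {"motion": [[0,0,-0.04,0,0.1],[0,0,-0.04,0,0.1],[0,0,-0.04,0,0.1],[0,0,-0.04,0,0.1],[0,0,-0.04,0,0.1],[0,0,-0.04,0,0.1],[0,0,-0.04,0,0.1],[0,0,-0.04,0,0.1],[0,0,-0.04,0,0.1],[0,0,-0.04,0,0.1],[0,0,-0.04,0,0.1],[0,0,-0.04,0,0.1],[0,0,-0.04,0,0.1],[0,0,-0.04,0,0.1],[0,0,-0.04,0,0.1],[0,0,-0.02,0,0.1],[0,0,-0.02,0,0.1],[0,0,0,0,0.1],[0,0,0,0,0.1]]}}

```text
time: 22.38
ee_pos: [0.4639, 0.1969, 0.234]
orientation: [-0.261, 3.131, 0.0]
contact_force: [2.3, 1.3, -3.4]
width: 0.287
grasp_force: 45.5
```

Emit:
{"name": "jog_arm", "arguments": {"motion": [[0,0,-0.015,0,0.1],[0,0,-0.015,0,0.1],[0,0,0,0,0.1],[0,0,0,0,0.1],[0,0,0,0,0.1],[0,0,0,0,0.1]]}}

```text
time: 22.88
ee_pos: [0.4639, 0.1969, 0.2375]
orientation: [-0.261, 3.131, 0.0]
contact_force: [3.0, 1.4, -2.9]
width: 0.288
grasp_force: 45.5
```

Emit:
{"name": "jog_arm", "arguments": {"motion": [[0,0,-0.01,0,0.1],[0,0,0,0,0.1],[0,0,0,0,0.1],[0,0,0,0,0.1],[0,0,0,0,0.1],[0,0,0,0,0.1]]}}

```text
time: 23.38
ee_pos: [0.4638, 0.1969, 0.2382]
orientation: [0.261, -3.13, 0.0]
contact_force: [3.9, 0.9, -7.3]
width: 0.286
grasp_force: 45.7
```

```bash
python3 - <<'E'
from h import *
for c in ["wrist","side","top"]:
    f=cams.grab_frame(c)
    for n in ["card","slot_floor","head_grip"]: print(c,n,w(c,f,n)[:3])
    if c=="side": cv2.imwrite("pics/s9.png",f["color"][:,:,::-1])
s=r.observe(); print(s["ee_pos"],s["contact_force"])
E
```

```text
wrist card []
wrist slot_floor [(0.91, [0.4573, 0.03, 0.1091]), (0.56, [0.5399, 0.2053, 0.2364])]
wrist head_grip [(0.87, [0.4686, 0.1935, 0.2551]), (0.57, [0.39, 0.0127, 0.1407])]
side card []
side slot_floor [(0.93, [0.4614, 0.0305, 0.1086]), (0.91, [0.6825, -0.2749, 0.1151]), (0.58, [0.5412, 0.2108, 0.2363])]
side head_grip [(0.94, [0.6095, -0.3115, 0.1383])]
top card [(0.6, [0.5361, 0.2113, 0.2337])]
top slot_floor [(0.91, [0.6744, -0.2845, 0.1059]), (0.64, [0.4597, 0.0237, 0.1124]), (0.51, [0.5376, 0.2067, 0.2332])]
top head_grip [(0.86, [0.3822, 0.0086, 0.1381]), (0.59, [0.606, -0.3113, 0.134])]
[0.46376144 0.1968863  0.23826642] [ 4.81979133  1.31470876 -8.34298635]
```

```bash
python3 -c "
from h import *
print(r.observe()['time'], job_done())"
```

```text
the job is handed in; nothing more can be done
23.9833 None
```

The job is handed in at 24.0 s. The card was fully seated in the slot when I last viewed it, and rose with the mast. The tool rose 120 mm with the head to the second stop, where the pull stiffened, and it is still gripping the head with the button squeezed. I measured no bystander positions after the start.

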